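# Flip the stock tags to match the bins

## Robot

A 6-joint arm with a two-finger parallel gripper is mounted at the origin on the work surface. World frame = base frame: x ahead of the robot, y to its left, z up, the work surface at z = 0. Lengths are in mm, angles in rad, forces in N, time in s.
With the tool pointing down it reaches from about 400 to 925 mm from the base axis. Payload 12.5 kg.
Tool frame: the origin (TCP) lies on the centre line of the jaws, within the pads' length; the fingertips stand 25 mm ahead of it and the grasp point (between the pads) lies 6 mm ahead of it (env.tip_extent is the distance from the TCP to the fingertips, in mm); x points along the fingers, z is the direction in which the jaws open and shut, and the axes are right-handed (so a half turn about x gives the same grasp; the last joint's range is limited). The gripper opens to 95 mm and grips with 3 to 60 N. Pads are 20 mm wide; open, the fingers measure 119 mm over their backs; the gripper's body (75 mm by 180 mm) begins 59 mm behind the grasp point.
Start: joints at [1.193, 0.491, 1.559, -0, 1.092, -0.106], TCP at [167.773, 602.077, 239.661] pointing down, gripper open.
Joint ranges: [-3.1, 3.1], [-0.84, 2.19], [0.05, 2.79], [-1.13, 4.28], [0.06, 2.93], [-2.69, 2.69]. Speed limits (rad/s): [2.22, 2.22, 2.79, 3.14, 3.14, 3.14].

## Interface

Orientations are given as [roll, pitch, yaw] about the fixed x, y, z axes, in that order (R = Rz(yaw) Ry(pitch) Rx(roll)).
In Python, from cell import env gives the robot as it stands.
- The arm moves only by the tool step_arm, never from a script. Its argument "rows" is a list of rows, each a list of 6 numbers: the shift along the tool's x, y, z in mm, then the turn, a rotation vector about the tool's x, y, z in rad. In form: [[x, y, z, wx, wy, wz], ...]. A call has 1 to 8 rows; each row shifts and turns the pose as measured when the row begins, along the tool's axes as they then stand; what a row does not reach is not made up. A row lasts 1/8 s, in which the tool goes at most 62.5 mm and 10.7 degrees, less where a joint would pass 70% of its speed; a pose out of reach is approached as far as the arm can. A call is refused whole if a number of a shift passes 62.5 or a number of a turn 0.188, either way. A call with a gripper value outside its range is refused whole. "grip" is the finger opening in mm, from 0 to 95.1, set as the call begins (left out, the last holds). The fingers move at their own pace and stop on an object; the grip force is fixed at half the most. Time passes only in rows, so rows that do not move let the fingers close. It gives the time, the measured TCP pose, the force and the opening at its end, in the units of the state.
- env.state(): the state, without advancing time (a new reading comes with each control period).
- env.read_camera(name): name is "scene" or "top" or "wrist"; returns the picture (400x640x3 uint8, red, green, blue); there is no depth.
- env.get_calibration(name): a dict with "fx", "fy", "cx", "cy" (pixels), "pose" (4x4, takes a point from camera to world coordinates); the wrist camera has in their place "hand_eye" (4x4, takes a point from camera to tool coordinates, whose origin is the TCP and whose axes are the tool frame's). Camera axes: x right, y down, z forward; pixel columns grow to the right and rows downward; lengths in mm; the calibration is good to about 2 mm. A picture is of the moment at which its call begins: read the wrist's pose just before it. get_calibration takes no time and is no camera call.
- env.job_done(): hands the job in, once; it reports no verdict.
The state is a dict: "t": time; "joints": joint angles; "qvel": joint speeds; "tau": joint torques, N m; "eef_pos": TCP position; "tcp_rot": TCP orientation; "ft_force": force on the tool from outside, world axes, zero at the start; "moment": the same for the moment, N m; "opening": opening from 0.0 (shut) to 1.0 (fully open).
Only numpy, scipy, OpenCV 4.12 (cv2) and the standard library are available. Lean on these libraries where they do the work, as an engineer would, in place of code of your own. Each camera call takes 0.05 s, during which the arm holds its last target.

## Task

Each of the four parts bins on the stock board has a hinged leaf tag on its front: leaning back over the bin it shows its round disc (full), leaning out over the front it shows its straight bar (reorder). With a fingertip, push over whichever tags are wrong, so that only the bins that are full of parts show the disc and the empty or nearly empty ones show the bar. Touch the tags lightly and do not grip or lift anything; leave the bins and everything else standing where they are.

Things in the scene. Friction and masses are not known exactly. Their poses are not given: they have to be found in the camera images.
- board: the flat stock board, 230 x 540 mm, 6 mm thick, fixed to the bench; origin at the centre of its underside (bench height), x roughly away from the robot, y along the row of four bins (125 mm pitch)
- bin_bolts: loose grey open stock bin, 140 (x) x 85 (y) x 55 mm high, about 0.9 kg, FULL, heaped to the rim with steel bolts; standing on the board, 6 mm above the bench. Origin: centre of its underside; x from its front (tag) end to its back, y along its front, z up. Contents stay below z = 66 mm. Its tag's hinge is at point bolts_hinge. It slides if bumped.
- bolts_hinge (a point): middle of the hinge line of the tag of bin_bolts, on the bin's front; axes as the bin's, the line runs along y, 78 mm in front of the bin's centre and 72 mm above its underside (78 mm above the bench). Two ears beside the leaf, 64 mm over their outsides, reach 4 mm above the line
- tag_bolts (a joint): angle (rad) of the tag of bin_bolts: plain aluminium leaf 52 mm wide, 3 mm thick, reaching 68 mm from its hinge line, 40 g. 0 upright; stop +0.7: leans back over the bin (+x), face with round DISC up (full); stop -0.7: leans out in front (-x), face with straight BAR up (reorder). Swings freely; pushed past upright it falls by itself to that stop.
- bin_bushings: loose grey open stock bin, 140 (x) x 85 (y) x 55 mm high, about 0.9 kg, FULL, heaped to the rim with short steel bushings; standing on the board, 6 mm above the bench. Origin: centre of its underside; x from its front (tag) end to its back, y along its front, z up. Contents stay below z = 66 mm. Its tag's hinge is at point bushings_hinge. It slides if bumped.
- bushings_hinge (a point): middle of the hinge line of the tag of bin_bushings, on the bin's front; axes as the bin's, the line runs along y, 78 mm in front of the bin's centre and 72 mm above its underside (78 mm above the bench). Two ears beside the leaf, 64 mm over their outsides, reach 4 mm above the line
- tag_bushings (a joint): angle (rad) of the tag of bin_bushings: plain aluminium leaf 52 mm wide, 3 mm thick, reaching 68 mm from its hinge line, 40 g. 0 upright; stop +0.7: leans back over the bin (+x), face with round DISC up (full); stop -0.7: leans out in front (-x), face with straight BAR up (reorder). Swings freely; pushed past upright it falls by itself to that stop.
- bin_bare: loose grey open stock bin, 140 (x) x 85 (y) x 55 mm high, about 0.4 kg, EMPTY, bare floor; standing on the board, 6 mm above the bench. Origin: centre of its underside; x from its front (tag) end to its back, y along its front, z up. Contents stay below z = 66 mm. Its tag's hinge is at point bare_hinge. It slides if bumped.
- bare_hinge (a point): middle of the hinge line of the tag of bin_bare, on the bin's front; axes as the bin's, the line runs along y, 78 mm in front of the bin's centre and 72 mm above its underside (78 mm above the bench). Two ears beside the leaf, 64 mm over their outsides, reach 4 mm above the line
- tag_bare (a joint): angle (rad) of the tag of bin_bare: plain aluminium leaf 52 mm wide, 3 mm thick, reaching 68 mm from its hinge line, 40 g. 0 upright; stop +0.7: leans back over the bin (+x), face with round DISC up (full); stop -0.7: leans out in front (-x), face with straight BAR up (reorder). Swings freely; pushed past upright it falls by itself to that stop.
- bin_last: loose grey open stock bin, 140 (x) x 85 (y) x 55 mm high, about 0.4 kg, NEARLY EMPTY, just two bolts left on its floor; standing on the board, 6 mm above the bench. Origin: centre of its underside; x from its front (tag) end to its back, y along its front, z up. Contents stay below z = 66 mm. Its tag's hinge is at point last_hinge. It slides if bumped.
- last_hinge (a point): middle of the hinge line of the tag of bin_last, on the bin's front; axes as the bin's, the line runs along y, 78 mm in front of the bin's centre and 72 mm above its underside (78 mm above the bench). Two ears beside the leaf, 64 mm over their outsides, reach 4 mm above the line
- tag_last (a joint): angle (rad) of the tag of bin_last: plain aluminium leaf 52 mm wide, 3 mm thick, reaching 68 mm from its hinge line, 40 g. 0 upright; stop +0.7: leans back over the bin (+x), face with round DISC up (full); stop -0.7: leans out in front (-x), face with straight BAR up (reorder). Swings freely; pushed past upright it falls by itself to that stop.
- socket_large: wrench socket, 24 mm diameter, 38 mm tall, standing between bins; origin at the centre of its underside; not part of the job
- socket_small: wrench socket, 20 mm diameter, 34 mm tall, standing between bins; origin at the centre of its underside; not part of the job
- spark_plug: spark plug, 22 mm diameter, 58 mm tall, standing between bins; origin at the centre of its underside; not part of the job
- screwdriver: screwdriver lying on the bench in front of the bins, about 190 mm long, under 35 mm high; origin within its length, on its underside; not part of the job
- wrench: wrench lying on the bench in front of the bins, about 170 mm long, under 20 mm high; origin within its length, on its underside; not part of the job
- caliper: steel caliper lying flat at the left, 200 mm long, 9 mm high; origin at the centre of its underside; not part of the job
- carburettor: carburettor standing at the right, about 130 mm across, 97 mm tall; origin at the centre of its underside; not part of the job
- oil_bottle: small white bottle standing at the left, 56 mm diameter, 130 mm tall; origin at the centre of its underside; not part of the job

How it is judged (in metres and radians):
At the end, for the whole second after the job is handed in: The tags of the two full bins rest leaning back (joint above 0.6) and the tags of the empty and the nearly empty bin rest leaning to the front (joint below -0.6), tags still, every bin within 20 mm of where it stood and upright (value of joint each of tag_bolts, tag_bushings above 0.6 rad and value of joint each of tag_bare, tag_last below -0.6 rad and distance of each of bin_bolts, bin_bushings, bin_bare, bin_last from where it was at the start of the episode below 0.02 m and angle between each of bin_bolts, bin_bushings, bin_bare, bin_last's own z axis and vertical below 0.1 rad and velocity of joint tag_bolts between -0.2 and 0.2 rad/s and velocity of joint tag_bushings between -0.2 and 0.2 rad/s and velocity of joint tag_bare between -0.2 and 0.2 rad/s and velocity of joint tag_last between -0.2 and 0.2 rad/s); the robot touches nothing.
It fails at once if a bin is shifted by more than 20 mm, tipped or lifted (distance of any of bin_bolts, bin_bushings, bin_bare, bin_last from where it was at the start of the episode above 0.02 m or angle between any of bin_bolts, bin_bushings, bin_bare, bin_last's own z axis and vertical above 0.2 rad).
It fails at once if the fingers grip or press a tag or its bin with more than 20 N (contact force between the fingers and bin_bolts above 20 N or contact force between the fingers and bin_bushings above 20 N or contact force between the fingers and bin_bare above 20 N or contact force between the fingers and bin_last above 20 N).
It fails at once if a bystander is shifted by more than 20 mm, knocked over or picked up (distance of any of socket_large, socket_small, spark_plug, screwdriver, wrench, caliper, carburettor, oil_bottle from where it was at the start of the episode above 0.02 m or angle between any of socket_large, socket_small, spark_plug, carburettor, oil_bottle's own z axis and vertical above 0.3 rad).
It also fails if it takes over 51 s, if anything falls off the work surface, if the arm or the gripper's body presses on something with over 40 N, if the wrist force passes 120 N, or if a joint passes its speed limit or range.

## Working session

There is one attempt and no reset: what is moved stays moved. The work goes in short steps, Python scripts to look and compute and a tool call to move; the robot and the scene stay as the last step left them, time stands still between calls to the robot, and variables do not carry over. Pictures are saved under pics/ and viewed, and the job is handed in when it is done.

Besides the shell and the picture viewer there is one more tool, called after "Emit:" by a JSON object that holds its "name" and its "arguments", one argument or row to a line. step_arm: Moves the arm, as the interface text tells. Its arguments: {"type":"object","properties":{"rows":{"type":"array","items":{"type":"array","items":{"type":"number"}}},"grip":{"type":"number"}},"required":["rows"]}

```bash
mkdir -p pics; ls; python3 - <<'E'
from cell import env
import cv2
for n in("scene","top"):
    im=env.read_camera(n); cv2.imwrite(f"pics/{n}0.png",im[:,:,::-1])
    c=env.get_calibration(n); print(n,c)
print(env.get_calibration("wrist"))
print(env.state())
E
```

```text
pics
scene {'fx': 428.61741271555167, 'fy': 428.61741271555167, 'cx': 315.36793442193346, 'cy': 197.89006371206796, 'pose': array([[-3.41005572e-01,  6.51141235e-01, -6.78034137e-01,
         1.30586210e+03],
       [ 9.40049147e-01,  2.32533650e-01, -2.49470845e-01,
         2.99643040e+02],
       [-4.77500148e-03, -7.22456361e-01, -6.91400033e-01,
         8.76122611e+02],
       [ 0.00000000e+00,  0.00000000e+00,  0.00000000e+00,
         1.00000000e+00]])}
top {'fx': 427.21889904767437, 'fy': 427.21889904767437, 'cx': 313.6556763931538, 'cy': 193.51474253650943, 'pose': array([[-3.47802785e-02, -9.73031671e-01,  2.28034428e-01,
         2.40501036e+02],
       [-9.99368402e-01,  3.55260531e-02, -8.34683347e-04,
        -1.14027642e+01],
       [-7.28898985e-03, -2.27919432e-01, -9.73652712e-01,
         1.29543140e+03],
       [ 0.00000000e+00,  0.00000000e+00,  0.00000000e+00,
         1.00000000e+00]])}
{'fx': 285.3727672444333, 'fy': 285.3727672444333, 'cx': 322.5597931069213, 'cy': 203.12406554841576, 'hand_eye': array([[-7.73599555e-04, -2.77822026e-01,  9.60632252e-01,
   
[... 238 characters left out ...]
00000000e+00,
         1.00000000e+00]])}
{'t': 0.1, 'joints': array([ 1.19340176e+00,  4.91465488e-01,  1.55937986e+00,  2.43189702e-05,
        1.09171433e+00, -1.05597135e-01]), 'qvel': array([ 3.65536231e-04, -1.36317652e-03, -1.97845481e-03,  1.86351611e-04,
        7.06995012e-05, -8.33743647e-04]), 'tau': array([ 3.03854162e-03, -6.13618970e+01, -2.58607167e+01,  6.94257044e-02,
        4.70285083e-02, -4.32287482e-05]), 'eef_pos': array([167.69026453, 601.88626583, 239.1441504 ]), 'tcp_rot': array([ 3.01369348,  1.56982906, -1.97050416]), 'ft_force': array([-0.30425295, -0.56250513, -0.14734303]), 'moment': array([-0.00138909,  0.07385793, -0.00701576]), 'opening': 1.005759771202825}
```

View pics/scene0.png

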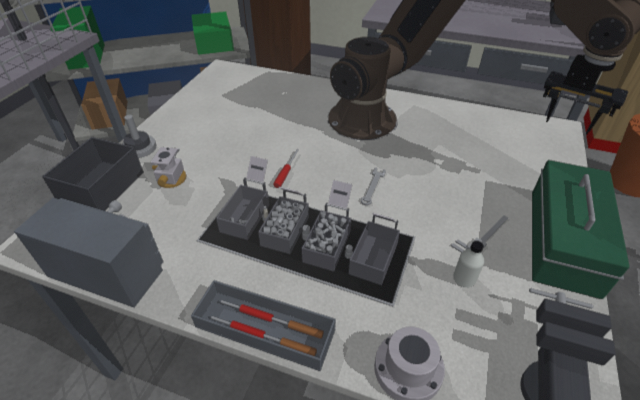

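View pics/top0.png

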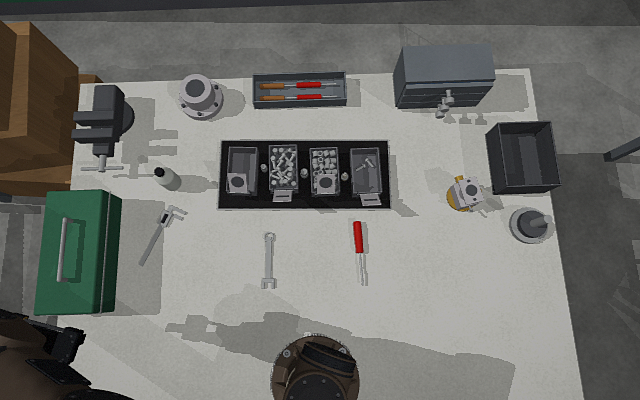

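```bash
python3 - <<'E'
import cv2
im=cv2.imread("pics/top0.png")[130:220,210:400]; cv2.imwrite("pics/topz.png",cv2.resize(im,None,fx=4.2,fy=4.2,interpolation=cv2.INTER_CUBIC))
im=cv2.imread("pics/scene0.png")[150:300,195:420]; cv2.imwrite("pics/scz.png",cv2.resize(im,None,fx=3.5,fy=3.5,interpolation=cv2.INTER_CUBIC))
E
```

```text
(no output)
```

View pics/topz.png

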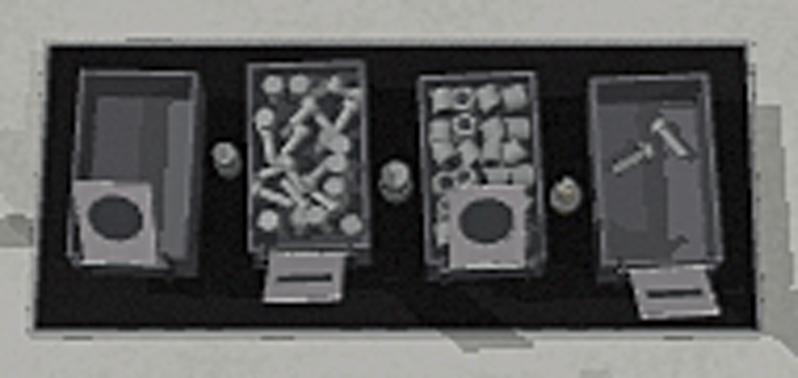

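View pics/scz.png

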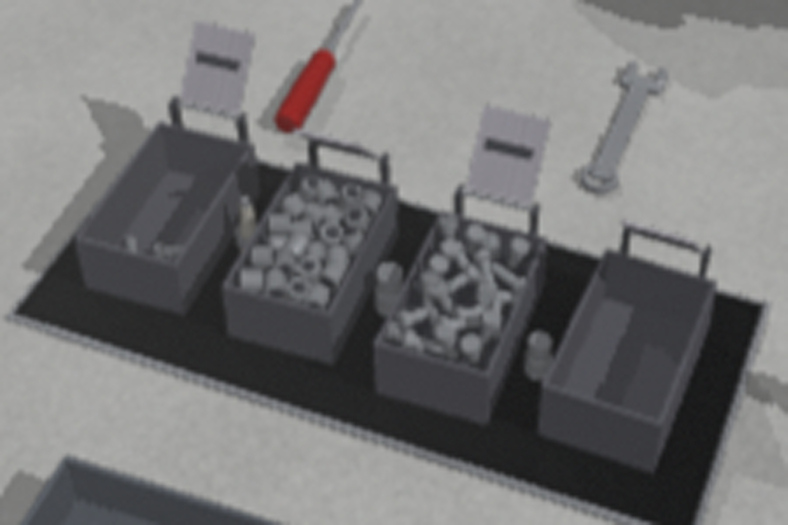

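```bash
cat > h.py <<'E'
from cell import env
import numpy as np
from scipy.spatial.transform import Rotation as R
def at_z(name,u,v,z):
    c=env.get_calibration(name);P=c['pose']
    d=P[:3,:3]@np.array([(u-c['cx'])/c['fx'],(v-c['cy'])/c['fy'],1]);o=P[:3,3]
    return o+d*(z-o[2])/d[2]
def tool():
    s=env.state(); return s['eef_pos'],R.from_euler('xyz',s['tcp_rot']).as_matrix()
E
python3 - <<'E'
from h import *
T=lambda u,v,z:at_z("top",u/4.2+210-.4,v/4.2+130-.4,z)[:2].round(1)
S=lambda u,v,z:at_z("scene",u/3.5+195-.4,v/3.5+150-.4,z)[:2].round(1)
print("board top",[T(*p,6) for p in((48,44),(745,44),(36,330),(757,328))],"scene",[S(*p,6) for p in ((12,317),(765,303))])
print("bare rim",[T(*p,61) for p in((80,72),(198,73),(196,275))])
print("bare leaf end z130",T(74,181,130),T(151,183,130),"hinge",T(80,265,78),T(158,262,78))
print("bolts rim",[T(*p,61) for p in((248,63),(364,62),(370,250))])
print("bolts leaf hinge",T(270,250,78),T(348,254,78),"end",T(262,301,130),T(340,302,130))
print("bush leaf end",T(448,187,130),T(526,186,130))
print("scene: bolts leaf end",S(486,107,130),S(549,120,130),"hinge",S(468,195,78),S(535,208,78))
print("scene: bare ears",S(626,228,82),S(708,248,82))
p,M=tool();print(p,M.round(3))
E
```

```text
board top [array([728.8, 277.5]), array([ 708.9, -252.3]), array([506.9, 283. ]), array([ 489.2, -244.8])] scene [array([ 711.1, -253.4]), array([503.9, 283.3])]
bare rim [array([685.5, 241.6]), array([681.5, 155.9]), array([531.1, 157.9])]
bare leaf end z130 [583.1 230.7] [579.7 178.6] hinge [537.2 236.6] [537.4 182.1]
bolts rim [array([687.8, 119.5]), array([685.5,  35.2]), array([544.8,  34.5])]
bolts leaf hinge [543.1 103.8] [538.3  49.3] end [495.5 104.7] [492.9  52.8]
bush leaf end [569.5 -21.8] [568.3 -74.3]
scene: bolts leaf end [494.8  52.3] [492.9 101. ] hinge [538.3  53.6] [534.6 105.3]
scene: bare ears [535.8 175.2] [535.4 236.1]
[167.69026453 601.88626583 239.1441504 ] [[-0.    -0.963  0.268]
 [-0.001  0.268  0.963]
 [-1.     0.    -0.001]]
```

Emit:
{"name": "step_arm", "arguments": {
  "rows": [
    [0,0,0,-0.136,0,0],
    [0,0,0,-0.136,0,0],
    [0,-38,-33,0,0,0],
    [0,-38,-33,0,0,0],
    [0,-38,-33,0,0,0],
    [0,-38,-33,0,0,0],
    [0,-38,-33,0,0,0],
    [0,-38,-33,0,0,0]
  ],
  "grip": 0
}}

```text
t: 1.1
eef_pos: [401.3, 401.7, 236.6]
tcp_rot: [2.57, 1.565, -2.127]
ft_force: [0.0, 0.3, 0.1]
opening: 0.215
```

Emit:
{"name": "step_arm", "arguments": {
  "rows": [
    [0,-38,-33,0,0,0],
    [0,-38,-33,0,0,0],
    [0,-38,-33,0,0,0],
    [0,-38,-33,0,0,0],
    [0,-38,-33,0,0,0],
    [0,-34,-30,0,0,0],
    [0,0,0,0,0,0],
    [0,0,0,0,0,0]
  ]
}}

```text
t: 2.1
eef_pos: [636.0, 200.0, 233.6]
tcp_rot: [2.211, 1.561, -2.49]
ft_force: [-0.7, 0.2, -0.9]
opening: 0.008
```

```bash
python3 - <<'E'
from h import *
import cv2
p,M=tool();print(p,M.round(3))
im=env.read_camera("wrist"); cv2.imwrite("pics/w1.png",im[:,:,::-1])
c=env.get_calibration("wrist");H=c['hand_eye']
def px(w):
    q=H[:3,:3].T@(M.T@(np.array(w)-p)-H[:3,3]); return (q[:2]/q[2]*c['fx']+[c['cx'],c['cy']]).round()
print("bare leaf end corners",px((583,231,130)),px((580,179,130)),"hinge",px((537,236,78)),px((537,182,78)))
E
```

```text
[635.98047022 200.0104237  233.6462062 ] [[-0.007 -1.    -0.011]
 [-0.006 -0.011  1.   ]
 [-1.     0.008 -0.006]]
bare leaf end corners [358. 153.] [298. 148.] hinge [359. 101.] [305. 100.]
```

View pics/w1.png

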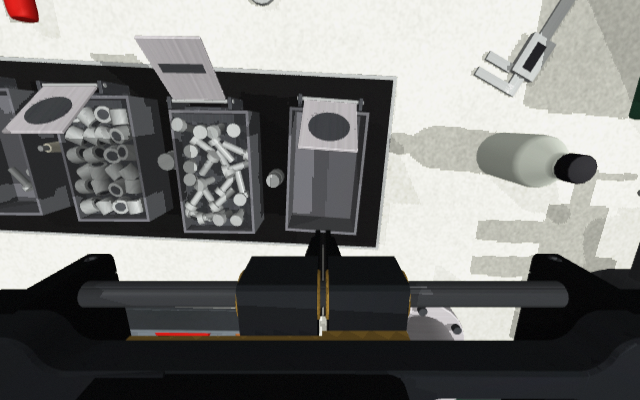

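Emit:
{"name": "step_arm", "arguments": {
  "rows": [
    [33,0,5,0,0,0],
    [33,0,0,0,0,0],
    [29,0,0,0,0,0],
    [0,0,0,0,0,0],
    [0,15,0,0,0,0],
    [0,12,0,0,0,0],
    [0,12,0,0,0,0],
    [0,0,0,0,0,0]
  ]
}}

```text
t: 3.15
eef_pos: [591.8, 210.7, 142.7]
tcp_rot: [2.945, 1.567, -1.747]
ft_force: [0.1, -0.5, -0.0]
opening: -0.001
```

Emit:
{"name": "step_arm", "arguments": {
  "rows": [
    [0,10,0,0,0,0],
    [0,10,0,0,0,0],
    [0,10,0,0,0,0],
    [0,10,0,0,0,0],
    [0,8,0,0,0,0],
    [0,8,0,0,0,0],
    [0,4,0,0,0,0],
    [0,0,0,0,0,0]
  ]
}}

```text
t: 4.15
eef_pos: [528.0, 209.3, 143.1]
tcp_rot: [3.116, 1.567, -1.577]
ft_force: [-0.4, -0.6, 0.1]
opening: 0.004
```

```bash
python3 - <<'E'
from h import *
import cv2
p,M=tool();print(p,M.round(3))
im=env.read_camera("wrist"); cv2.imwrite("pics/w2.png",im[:,:,::-1])
im=env.read_camera("scene")[150:300,195:420]; cv2.imwrite("pics/s2.png",cv2.resize(im[:,:,::-1],None,fx=3.5,fy=3.5))
E
```

```text
[528.00077368 209.34318075 143.09503324] [[-0.    -1.    -0.02 ]
 [-0.004 -0.02   1.   ]
 [-1.     0.    -0.004]]
```

View pics/w2.png

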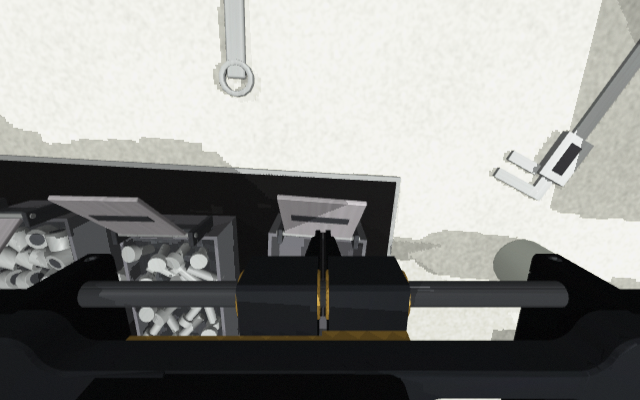

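View pics/s2.png

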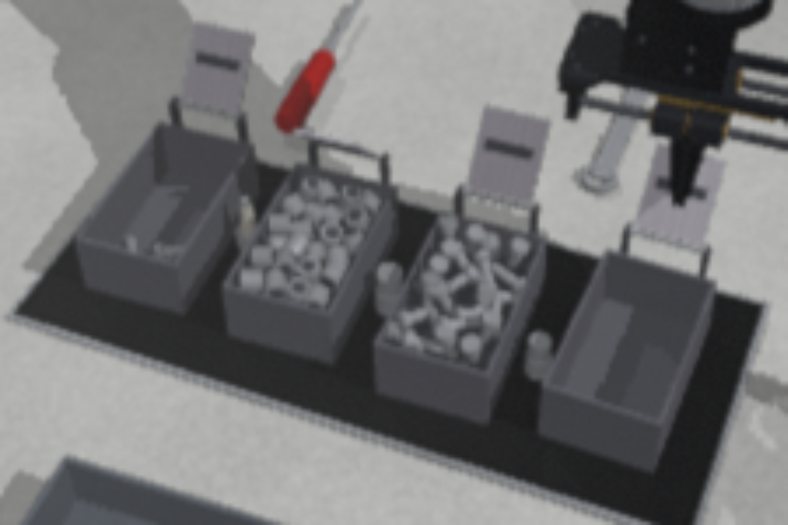

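Emit:
{"name": "step_arm", "arguments": {
  "rows": [
    [-35,0,0,0,0,0],
    [-35,0,0,0,0,0],
    [0,18,-33,0,0,0],
    [0,18,-33,0,0,0],
    [0,18,-33,0,0,0],
    [0,18,-32,0,0,0],
    [0,0,0,0,0,0],
    [0,0,0,0,0,0]
  ]
}}

```text
t: 5.25
eef_pos: [459.4, 73.7, 215.8]
tcp_rot: [-2.569, 1.566, -0.979]
ft_force: [-0.5, 0.2, -0.0]
opening: 0.006
```

Emit:
{"name": "step_arm", "arguments": {
  "rows": [
    [26,0,3,0,0,0],
    [26,0,0,0,0,0],
    [24,0,0,0,0,0],
    [0,0,0,0,0,0],
    [0,-10,0,0,0,0],
    [0,-10,0,0,0,0],
    [0,-10,0,0,0,0],
    [0,0,0,0,0,0]
  ]
}}

```text
t: 6.25
eef_pos: [496.4, 80.7, 140.6]
tcp_rot: [-1.932, 1.561, -0.338]
ft_force: [-0.8, -0.2, -0.2]
opening: 0.001
```

Emit:
{"name": "step_arm", "arguments": {
  "rows": [
    [0,-10,0,0,0,0],
    [0,-10,0,0,0,0],
    [0,-10,0,0,0,0],
    [0,-8,0,0,0,0],
    [0,-6,0,0,0,0],
    [0,-4,0,0,0,0],
    [0,0,0,0,0,0],
    [0,0,0,0,0,0]
  ]
}}

```text
t: 7.25
eef_pos: [547.6, 81.8, 141.1]
tcp_rot: [-1.945, 1.561, -0.352]
ft_force: [-0.8, 0.2, -0.4]
opening: 0.006
```

```bash
python3 - <<'E'
from h import *
import cv2
im=env.read_camera("wrist"); cv2.imwrite("pics/w3.png",im[:,:,::-1])
E
```

```text
(no output)
```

View pics/w3.png

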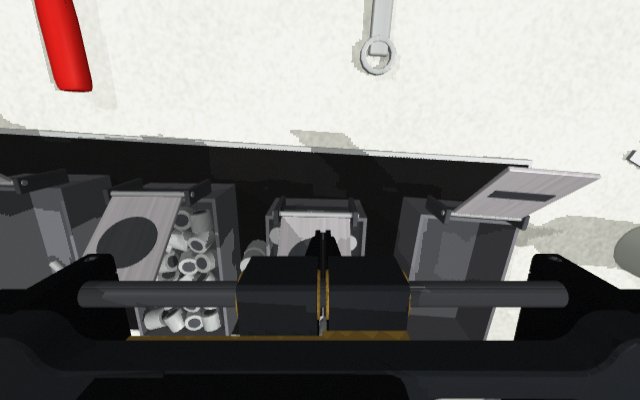

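The bolts leaf at about (318,235) now leans back with its disc up, and the bare leaf at (520,195) shows its bar. Next I retreat straight up and clear the view.

Emit:
{"name": "step_arm", "arguments": {
  "rows": [
    [-30,0,0,0,0,0],
    [-40,0,0,0,0,0],
    [-40,0,0,0,0,0],
    [0,20,50,0,0,0],
    [0,20,50,0,0,0],
    [0,20,50,0,0,0],
    [0,20,50,0,0,0],
    [0,20,50,0,0,0]
  ]
}}

```text
t: 8.3
eef_pos: [438.3, 333.9, 253.7]
tcp_rot: [-1.82, 1.56, -0.232]
ft_force: [1.2, -0.9, 0.3]
opening: 0.008
```

Emit:
{"name": "step_arm", "arguments": {
  "rows": [
    [0,20,50,0,0,0],
    [0,20,50,0,0,0],
    [0,0,0,0,0,0],
    [0,0,0,0,0,0]
  ]
}}

```text
t: 8.8
eef_pos: [392.4, 438.4, 253.0]
tcp_rot: [-1.828, 1.56, -0.237]
ft_force: [-0.3, 0.6, 0.1]
opening: 0.003
```

```bash
python3 - <<'E'
from h import *
import cv2
im=env.read_camera("top")[:,:,::-1]
a=cv2.resize(im[130:220,210:400],None,fx=4.2,fy=4.2,interpolation=cv2.INTER_CUBIC)
cv2.imwrite("pics/t4.png",im); cv2.imwrite("pics/t4z.png",a)
d=cv2.absdiff(im,cv2.imread("pics/top0.png")).max(2); cv2.imwrite("pics/d4.png",d)
E
```

```text
(no output)
```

View pics/t4z.png

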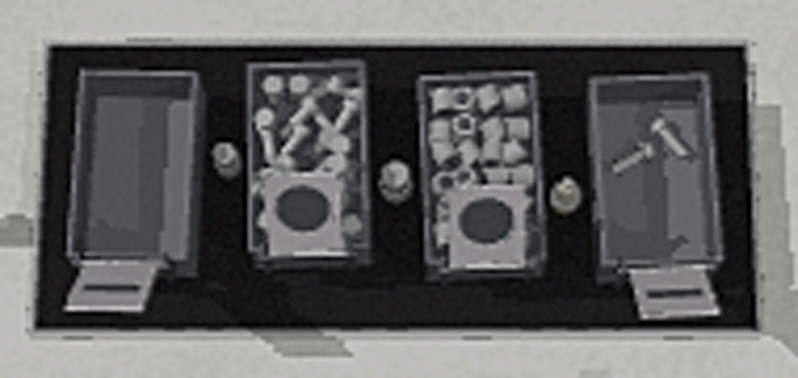

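View pics/d4.png

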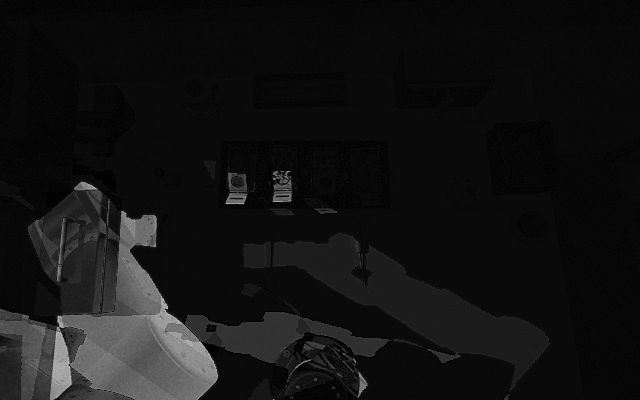

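Compared with the first picture, only the two pushed tags (and the arm and shadows) have changed. The tags at zoomed (112,287) and (675,293) show bars, and those at (303,208) and (487,222) show discs. All four are right.

```bash
python3 -c "
from cell import env
print(env.state()['qvel'].round(3)); print(env.job_done())"
```

```text
[-0.017 -0.002  0.001  0.     0.001  0.   ]
the job is handed in; nothing more can be done
None
```

All four tags now show the right side, and I handed the job in at about 9 s of the 51 s allowed. The hand-in gave no verdict.

- **What I did:** Two tags were wrong: the empty bin showed its disc and the bolts bin showed its bar. I pushed each one over with the closed fingertips. The bushings tag and the nearly empty bin's tag were already right, so I left them alone.
- **Last checks:** The final overhead picture shows discs on bolts and bushings, and bars on the empty and nearly empty bins. Compared with the first picture, only those two tags, the arm and the shadows had visibly changed; the bins had not moved visibly. The arm now covers part of the left side of the picture, next to the caliper, so I couldn't fully check that corner.
- **Forces:** The readings after each move stayed at about 1.5 N or less, and the arm was parked clear of everything.
- **Not measured:** I judged the tag angles and their stillness by eye from the pictures. No check failed or disagreed.

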